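# Weigh down the forms, then set the desk fan to speed two

### The arm

A 7-joint arm with a two-finger parallel gripper is mounted at the origin on the work surface. World frame = base frame: x ahead of the robot, y to its left, z up, the work surface at z = 0. Lengths are in mm, angles in rad, forces in N, time in s.
With the tool pointing down it reaches from about 400 to 900 mm from the base axis. Payload 5.5 kg.
Tool frame: the origin (TCP) lies midway between the tips of the shut fingers; the grasp point (between the pads) lies 19 mm behind it; y points along the fingers, x is the direction in which the jaws open and shut, and the axes are right-handed (so a half turn about y gives the same grasp; the last joint's range is limited). The gripper opens to 85 mm and grips with 20 to 120 N. Pads are 22 mm wide; open, the fingers measure 114 mm over their backs; the gripper's body (76 mm by 85 mm) begins 54 mm behind the grasp point. The pads swing forward as they close: fully open they stand 13 mm farther back than shut.
Start: joints at [0.263, 0.501, -0.427, 1.55, 0.221, 1.138, -0.21], TCP at [650, 0.037, 231.31] pointing down, gripper open.
Joint ranges: [-2.88, 2.88], [-0.31, 2.03], [-1.54, 1.56], [0.2, 2.42], [-1.41, 4.55], [0.19, 2.02], [-2.57, 2.57]. Speed limits (rad/s): [2.57, 2.57, 3.14, 3.14, 3.14, 3.14, 3.14].

### API

Orientations are given as a rotation vector (axis times angle).
In Python, from plant import readout, cams, env gives the robot as it stands.
- The arm moves only by the shell command python3 -m crank 'ROWS'. ROWS is text: rows parted by semicolons, each of 7 numbers parted by spaces: the shift along the tool's x, y, z in cm, then the turn, a rotation vector about the tool's x, y, z in degrees, then the finger opening in cm, from 0 to 8.54. In form: tx ty tz ax ay az hand; .... A call has 1 to 8 rows; each row is the pose to reach, as a shift and turn from the pose measured when the call began, along the tool's axes at that moment; what a row does not reach only later rows make up. A row lasts 1/12 s, in which the tool goes at most 41.7 mm and 7.16 degrees, less where a joint would pass 70% of its speed; a pose out of reach is approached as far as the arm can. A call with a gripper value outside its range is refused whole. The fingers move at their own pace and stop on an object; the grip force is fixed at half the most. Time passes only in rows, so rows that repeat a pose let the fingers close. It gives the time, the measured TCP pose, the force and the opening at its end, in the units of the state.
- readout.get_state(): the state, without advancing time (a new reading comes with each control period).
- cams.snapshot(name): name is "scene" or "side" or "wrist"; returns a dict with "frame" (420x560x3 uint8, red, green, blue), "fovy" (degrees; the focal length in pixels is half the picture's height over the tangent of half this angle, whatever the lens; pixels are square), "cx", "cy" (the principal point, pixels), "R" (3x3) and "t" (3): a world point X has camera coordinates R X + t; the wrist camera has in their place "hand_eye" (4x4, takes a point from camera to tool coordinates, whose origin is the TCP and whose axes are the tool frame's). Camera axes: x right, y down, z forward; pixel columns grow to the right and rows downward; lengths in mm; the calibration is good to about 2 mm. A picture is of the moment at which its call begins: read the wrist's pose just before it. There is no depth.
- env.finish_job(): hands the job in, once; it reports no verdict.
The state is a dict: "time": time; "joint_positions": joint angles; "joint_velocities": joint speeds; "joint_efforts": joint torques, N m; "tool_pos": TCP position; "tool_rot": TCP orientation; "ft_force": force on the tool from outside, world axes, zero at the start; "moment": the same for the moment, N m; "finger_gap": finger opening in mm.
Only numpy, scipy, OpenCV 4.12 (cv2) and the standard library are available. Lean on these libraries where they do the work, as an engineer would, in place of code of your own. Each camera call takes 0.05 s, during which the arm holds its last target. There are 200 camera calls.

### The job

Before the fan is turned up, lay the stone bar flat across the middle of the pile of forms, parallel to the pile's short edges, so that they cannot blow away; set it down, do not drop it. Then turn the fan controller's lever up until it points at the mark with two dots, without ever swinging it on towards three dots, and let go. Leave the flask, the mug and the stapler where they are.

Things in the scene. Friction and masses are not known exactly. Their poses are not given: they have to be found in the camera images.
- bar: Loose paperweight: a plain dark grey stone bar, 140 long (its x) x 36 wide (y) x 24 high (z) mm, 0.3 to 0.52 kg, lying flat on the desk. Origin: centre of its underside.
- forms: Neat pile of A5 paper forms, 210 (its x) x 148 (its y) x 14 mm high, which does not move. Its short edges run along its y. Origin: centre of its underside, on the desk; the top sheet is 14 mm above. The bar, when across it, reaches nearly from one long edge to the other.
- controller: Fan speed controller: fixed white box, 170 (its x) x 236 (y) x 45 mm high. Origin: centre of its underside; +x to its rear (away from the robot, +-0.3 rad), +y to the left seen from the robot. On top a steel lever turns over four black lines, 18 mm long, on an arc of 97 mm radius about the pivot, 40 degrees apart; just outside them, from the left (+y): a circle (off), one, two, three dots.
- pivot (a point): The lever's upright pivot axis at the level of the box's top (45 mm above the desk), 50 mm behind the box's centre (its +x). The lever sweeps over the front part of the box, on the robot's side.
- two_dots (a point): Middle of the line with two dots, on the box's top, 97 mm from the pivot. Seen from above, it lies at lever angle 1.396 rad.
- lever_knob (a point): Centre of the top of the lever's knob: an upright black cylinder, 22 mm in diameter, 42 mm high, 75 mm from the pivot axis. Its top is 100 mm above the desk; it stands on the flat steel lever arm, 16 mm wide, whose top is 59 mm above the desk and which ends in a narrow pointer 89 mm from the pivot.
- lever (a joint): Lever angle: 0 = off (left end stop), 0.698 = one dot, 1.396 = two, 2.094 = three (right end stop). Grows counter-clockwise from above (knob goes left to right on the robot's side); pivot to knob lies at 2.094 + angle from the controller's +x towards +y. Starts between off and a little past one dot. Turns smoothly, no notches, against friction (about 1.3 N at the knob); stays where left.
- flask: Bystander: dark red drinking flask with black cap, 64 mm in diameter, 200 mm high, standing. Origin: centre of its underside.
- mug: Bystander: white mug, 80 mm in diameter, 90 mm high. Origin: centre of its underside.
- stapler: Bystander: black stapler, 130 (its x) x 34 x 46 mm high. Origin: centre of its underside.
Mind the look-alikes: they are no part of the job. Leave any blue look-alike of the bar alone.

How it is judged:
By the outcome, as a careful person would: the job done as asked, in the order asked, and still so for the second after the job is handed in, with the robot touching nothing.
It also fails if it takes over 54 s, if anything falls off the work surface, if the arm or the gripper's body presses on something with over 40 N, if the wrist force passes 120 N, or if a joint passes its speed limit or range.

## Working session

There is one attempt and no reset: what is moved stays moved. The work goes in short steps, Python scripts to look and compute and a shell command to move; the robot and the scene stay as the last step left them, time stands still between calls to the robot, and variables do not carry over. Pictures are saved under pics/ and viewed, about 8 in all and at most 12, crops included, and the job is handed in when it is done.

```bash
mkdir -p pics; ls; python3 - <<'E'
from plant import readout,cams
import cv2,numpy as np
s=readout.get_state();print(s['time'],s['tool_pos'],s['tool_rot'],s['ft_force'],s['finger_gap'])
for n in("scene","side"):
    d=cams.snapshot(n);cv2.imwrite(f"pics/{n}0.png",d['frame'][...,::-1]);print(n,{k:np.round(v,4).tolist() for k,v in d.items() if k!='frame'})
    np.savez(f"{n}0.npz",**d)
d=cams.snapshot("wrist");cv2.imwrite("pics/wrist0.png",d['frame'][...,::-1]);print(d['hand_eye'],d['fovy'],d['cx'],d['cy']);np.savez("wrist0.npz",**d)
E
```

```text
pics
0.0 [ 6.49327171e+02 -5.00904155e-02  2.30263617e+02] [-1.57073833e+00  1.43917851e-03  1.53726872e-03] [-0.64132167  0.38378311 -0.26353415] 85.36480804669725
scene {'fovy': 49.5042, 'cx': 285.0002, 'cy': 212.5654, 'R': [[-0.1104, 0.9939, 0.0064], [0.6785, 0.0801, -0.7302], [-0.7262, -0.0763, -0.6832]], 't': [50.09, -273.5782, 1773.4433]}
side {'fovy': 46.1949, 'cx': 283.4831, 'cy': 205.7762, 'R': [[-0.8439, -0.5364, -0.0125], [-0.3712, 0.6004, -0.7083], [0.3875, -0.5931, -0.7058]], 't': [448.5976, 247.4104, 1210.4887]}
[[ 9.99998606e-01  1.66693330e-03 -9.36914319e-05 -1.11707349e-01]
 [ 5.52156623e-04 -2.77237858e-01  9.60801158e-01 -1.41707481e+02]
 [ 1.57561663e-03 -9.60799871e-01 -2.77238392e-01  7.06024458e+01]
 [ 0.00000000e+00  0.00000000e+00  0.00000000e+00  1.00000000e+00]] 63.25208002658535 276.4943819893955 203.53178923985533
```

View pics/scene0.png

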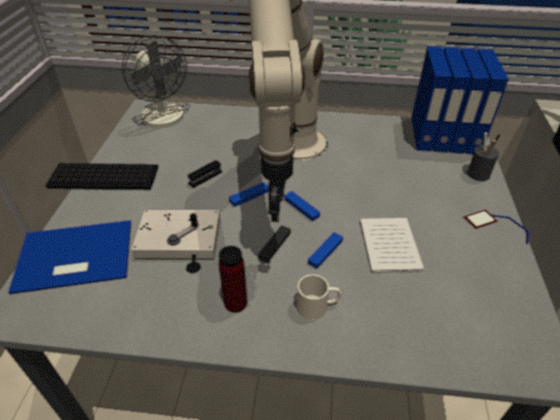

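View pics/side0.png

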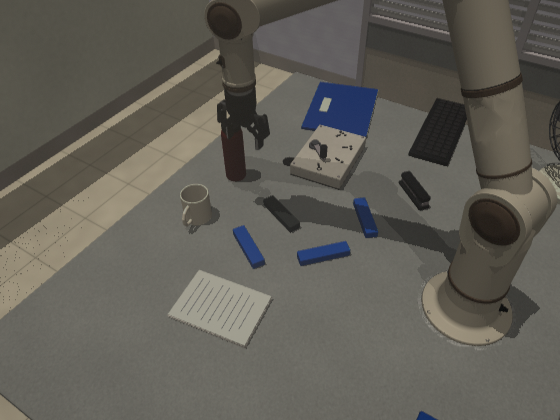

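The scene view shows the dark bar at (275,243), forms at (391,244), the controller at (177,233) and blue look-alikes around them. In the side view these are bar (281,213), forms (220,307) and controller (330,155).

```bash
cat > h.py <<'E'
import numpy as np,cv2
from scipy.spatial.transform import Rotation as Ro
def load(n):
    return dict(np.load(n+'.npz'))
def wristify(d,s):
    T=np.array(d['hand_eye']);Rt=Ro.from_rotvec(s['tool_rot']).as_matrix()
    Rc=Rt@T[:3,:3];c=Rt@T[:3,3]+s['tool_pos'];d['R']=Rc.T;d['t']=-Rc.T@c;return d
def F(d):return 210/np.tan(np.radians(float(d['fovy']))/2)
def ray(d,p):
    v=np.array([(p[0]-d['cx'])/F(d),(p[1]-d['cy'])/F(d),1.]);R=d['R'];return -R.T@d['t'],R.T@v
def plane(d,p,z):
    c,v=ray(d,p);return c+v*(z-c[2])/v[2]
def tri(d1,p1,d2,p2):
    c1,v1=ray(d1,p1);c2,v2=ray(d2,p2)
    s=np.linalg.lstsq(np.c_[v1,-v2],c2-c1,rcond=None)[0];a,b=c1+s[0]*v1,c2+s[1]*v2
    return (a+b)/2,np.linalg.norm(a-b)
def proj(d,X):
    c=d['R']@X+d['t'];return np.array([d['cx'],d['cy']])+F(d)*c[:2]/c[2]
E
python3 - <<'E'
from h import *
from plant import readout
S,D,W=load('scene0'),load('side0'),load('wrist0');wristify(W,readout.get_state())
print(S['frame'][235:250,270:280].mean((0,1)))
for n,a,b in(('bar',(275,243),(281,213)),('forms',(391,244),(220,307)),('knob',(193,218),(316,145)),('flask',(231,252),(234,125))):print(n,tri(S,a,D,b),plane(S,a,20))
def crop(d,x,y,w,h,k): return cv2.resize(d['frame'][y:y+h,x:x+w,::-1],None,fx=k,fy=k,interpolation=cv2.INTER_CUBIC)
k=4
a=np.hstack([crop(S,125,200,100,70,4),crop(D,285,115,100,70,4)])
b=np.hstack([crop(S,245,215,60,60,4),crop(D,255,185,60,60,4)])
b=np.hstack([b,np.zeros((240,320,3),np.uint8)]);
cv2.imwrite('pics/m1.png',np.vstack([a,b]))
E
```

```text
[32.64666667 32.36       29.86      ]
bar (array([552.99046878, -19.66477406,  12.7062683 ]), np.float64(1.248129198015416)) [560.24716108 -18.2009644   20.        ]
forms (array([510.21779433, 326.58797908,   6.48342355]), np.float64(2.8949936579757427)) [524.13454703 324.83620391  20.        ]
knob (array([ 569.86051092, -251.68651693,  103.08093438]), np.float64(5.592219143473854)) [ 483.82167855 -287.46310956   20.        ]
flask (array([762.6452517 , -98.59585294, 194.96560563]), np.float64(3.1967478098111966)) [ 610.70123665 -140.97509341   20.        ]
```

View pics/wrist0.png

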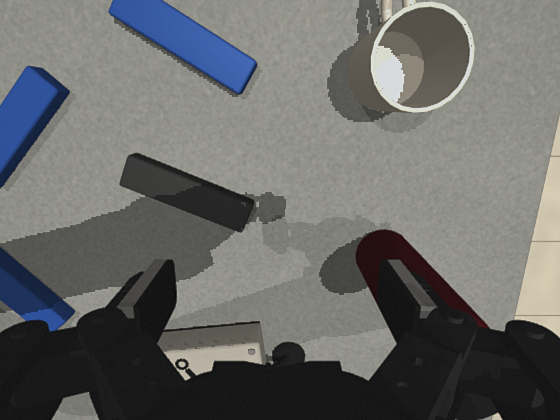

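View pics/m1.png

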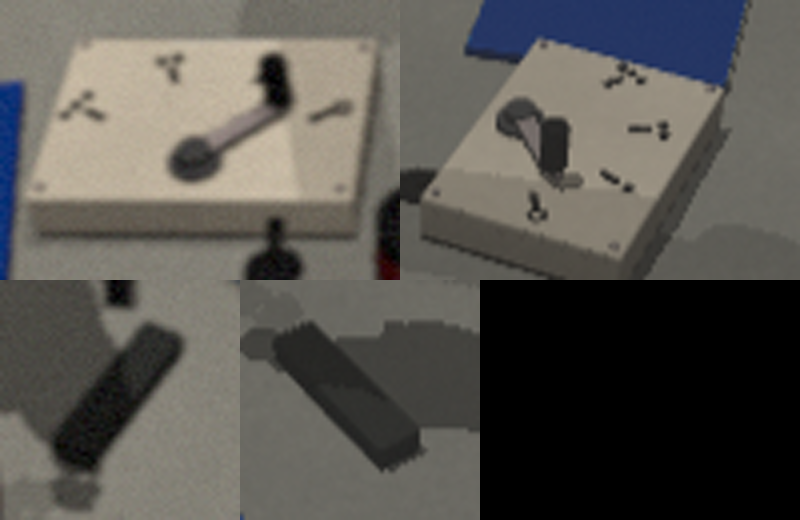

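The wrist view shows the bar clear of other things, with its top face running from (130,170) to (250,215). The lever points close to "one dot". I'll measure the bar, forms and controller by masks and corners.

```bash
python3 - <<'E'
from h import *
from plant import readout
S,D=load('scene0'),load('side0');W=wristify(load('wrist0'),readout.get_state())
def comp(m,seed):
    n,l=cv2.connectedComponents(m.astype(np.uint8));return (l==l[seed[1],seed[0]])&m
def quad(m):
    c=max(cv2.findContours(m.astype(np.uint8),0,1)[0],key=cv2.contourArea)
    M=cv2.moments(c);return np.array([M['m10']/M['m00'],M['m01']/M['m00']]),cv2.boxPoints(cv2.minAreaRect(c)),cv2.approxPolyDP(cv2.convexHull(c),3,True)[:,0],c
f=W['frame'].astype(int)
for y,x in((170,150),(210,220),(195,200),(215,240),(230,180),(170,250)):print((x,y),f[y,x],end=' ')
print()
m=comp(f.max(2)<63,(150,170));print(m.sum());c,b,a,_=quad(m);print('bar px',c,a.tolist());
print('bar c12',plane(W,c,12));B=np.array([plane(W,p,24) for p in a]);print(B.round(1).tolist())
# forms
for d,s in((S,(391,230)),(D,(205,300))):
    f=d['frame'].astype(int);print(f[s[1],s[0]],f[s[1]-45,s[0]]);m=(f.max(2)>(150 if d is S else 120)).astype(np.uint8)
    m=cv2.morphologyEx(m,cv2.MORPH_CLOSE,np.ones((5,5)))>0;m=comp(m,s);c,b,a,ct=quad(m);print(m.sum(),c,a.tolist())
    for p in a:print(plane(d,p,14).round(1))
# controller screws etc from montage
sp=[(80+0,45),(363,47),(340,189),(40,188),(193,157)];dp=[(710,90),(614,246),(434,193),(543,44),(516,117)]
# scene: screws A(left-top=near robot? ) order matched below
P=lambda p:(125+p[0]/4,200+p[1]/4);Q=lambda p:(285+(p[0]-400)/4,115+p[1]/4)
for a,b in zip(sp,dp):print(tri(S,P(a),D,Q(b)),plane(S,P(a),45).round(1),plane(D,Q(b),45).round(1))
E
```

```text
(150, 170) [59 61 59] (220, 210) [37 37 39] (200, 195) [38 39 37] (240, 215) [37 39 37] (180, 230) [87 88 84] (250, 170) [147 147 139] 
4612
bar px [186.28560696 191.82862867] [[128, 156], [138, 153], [252, 199], [244, 227], [234, 230], [121, 185]]
bar c12 [550.72399906 -20.27640064  12.        ]
[[497.1, 20.4, 24.0], [507.7, 23.5, 24.0], [623.1, -24.9, 24.0], [613.8, -56.4, 24.0], [602.9, -59.9, 24.0], [486.1, -10.0, 24.0]]
[199 194 178] [135 133 121]
2599 [390.76230492 243.76197146] [[407, 218], [423, 268], [372, 269], [361, 218]]
[398.4 383.3  14. ]
[602.1 411.3  14. ]
[622.6 266.9  14. ]
[415.6 238.1  14. ]
[134 132 124] [107 107  99]
4482 [219.97677799 306.56061823] [[198, 270], [270, 296], [244, 345], [168, 316]]
[624.3 269.1  14. ]
[420.2 237.3  14. ]
[396.5 380.9  14. ]
[596.8 415.4  14. ]
(array([ 495.57897118, -433.15639349,   42.69412267]), np.float64(2.3595730386816336)) [ 496.7 -433.1   45. ] [ 494.4 -428.5   45. ]
(array([ 471.32588937, -215.68667416,   43.81481581]), np.float64(1.4242141205803223)) [ 473.2 -214.6   45. ] [ 470.7 -215.4   45. ]
(array([ 620.17566569, -198.61461989,   43.41583668]), np.float64(0.1186166404132735)) [ 621.6 -198.1   45. ] [ 619.2 -197.1   45. ]
(array([ 643.91172403, -412.91722038,   43.83073052]), np.float64(1.6356466240995797)) [ 645.6 -411.4   45. ] [ 643.2 -412.7   45. ]
(array([ 609.1139522 , -308.28849046,   50.78191898]), np.float64(1.6788221153952416)) [ 603.1 -311.6   45. ] [ 612.6 -313.7   45. ]
```

```bash
python3 -m crank '-9.75 11 -2 0 -67.1 0 8.5;-9.75 11 -2 0 -67.1 0 8.5;-9.75 11 -2 0 -67.1 0 8.5;-9.75 11 -2 0 -67.1 0 8.5;-9.75 11 -2 0 -67.1 0 8.5;-9.75 11 -2 0 -67.1 0 8.5;-9.75 11 -2 0 -67.1 0 8.5;-9.75 11 -2 0 -67.1 0 8.5'
cat >> h.py <<'E'
def rel(pos,yaw):
    "move to TCP pos, tool x heading yaw deg (tool y straight down): rows tx..az in cm,deg"
    from plant import readout
    s=readout.get_state();R=Ro.from_rotvec(s['tool_rot']);T=Ro.from_euler('z',yaw,degrees=True)*Ro.from_rotvec([-np.pi/2,0,0])
    print('t',round(s['time'],2),'at',s['tool_pos'].round(1),'yaw',np.degrees(np.arctan2(R.as_matrix()[1,0],R.as_matrix()[0,0])).round(2),'f',s['ft_force'].round(1),'gap',round(s['finger_gap'],1))
    print('ROW',(R.inv().apply(np.array(pos)-s['tool_pos'])/10).round(2),np.degrees((R.inv()*T).as_rotvec()).round(1))
E
python3 -c "
from h import *;rel([552,-20,120],67.1)"
```

```text
time: 0.82
tool_pos: [551.4, -20.2, 120.3]
tool_rot: [-1.424, -0.782, 0.785]
ft_force: [0.4, 0.4, 0.2]
finger_gap: 84.6
t 0.82 at [551.4 -20.2 120.3] yaw 57.64 f [0.4 0.4 0.2] gap 84.6
ROW [ 0.05  0.03 -0.04] [-0.1 -9.5 -0. ]
```

```bash
python3 -m crank '0 0 0 0 -9.5 0 8.5;0 0 0 0 -9.5 0 8.5;0 0 0 0 -9.5 0 8.5;0 0 0 0 -9.5 0 8.5'
python3 - <<'E'
from h import *
from plant import readout,cams
s=readout.get_state();W=wristify(cams.snapshot('wrist'),s)
f=W['frame'];im=f[...,::-1].copy()
for z in(0,24):
  c=np.array([552,-20,z]);u=np.array([np.cos(np.radians(-22.9)),np.sin(np.radians(-22.9)),0]);v=np.array([-u[1],u[0],0])
  q=np.array([proj(W,c+70*a*u+18*b*v) for a,b in((1,1),(1,-1),(-1,-1),(-1,1))]);cv2.polylines(im,[q.round().astype(np.int32)],True,(0,0,255) if z else (0,255,0),1)
cv2.imwrite('pics/w1.png',im);rel([552,-20,4],67.1)
E
```

```text
time: 1.15
tool_pos: [551.2, -20.3, 120.1]
tool_rot: [-1.371, -0.907, 0.91]
ft_force: [-0.2, -0.4, -0.1]
finger_gap: 84.8
t 1.2 at [551.3 -20.3 120.2] yaw 67.02 f [-0.1 -0.1 -0.5] gap 85.2
ROW [ 0.06 11.62 -0.07] [-0.1 -0.1 -0. ]
```

View pics/w1.png

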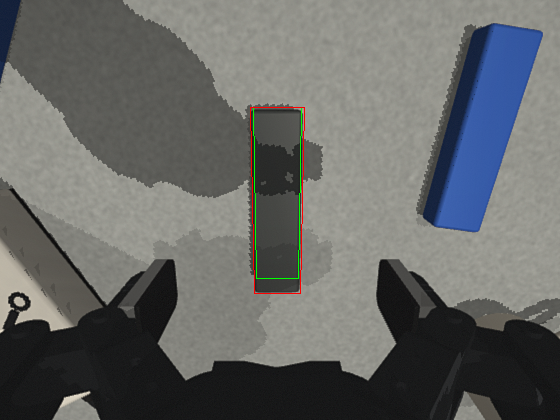

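The bar's outline in the wrist view coincides with my estimate: its top spans (251–304, 107–293), midway between the fingers at columns 175 and 380. I'll go down and grip.

```bash
python3 -m crank '0.05 4 -0.05 0 0 0 8.5;0.05 8 -0.05 0 0 0 8.5;0.05 10.2 -0.05 0 0 0 8.5;0.05 11 -0.05 0 0 0 8.5;0.05 11.6 -0.05 0 0 0 8.5;0.05 11.6 -0.05 0 0 0 8.5;0.05 11.6 -0.05 0 0 0 8.5;0.05 11.6 -0.05 0 0 0 8.5'
python3 -m crank '0 0 0 0 0 0 3;0 0 0 0 0 0 3;0 0 0 0 0 0 3;0 0 0 0 0 0 3;0 0 0 0 0 0 3;0 0 0 0 0 0 3;0 0 0 0 0 0 3;0 0 0 0 0 0 3'
python3 -c "
from h import *;rel([552,-20,100],67.1)"
```

```text
time: 1.87
tool_pos: [553.3, -19.8, 5.8]
tool_rot: [-1.373, -0.909, 0.908]
ft_force: [0.6, 0.9, 0.2]
finger_gap: 84.7
time: 2.53
tool_pos: [553.7, -20.1, 6.5]
tool_rot: [-1.374, -0.909, 0.908]
ft_force: [-2.3, -2.0, 5.9]
finger_gap: 34.3
t 2.53 at [553.7 -20.1   6.5] yaw 66.99 f [-2.3 -2.   5.9] gap 34.3
ROW [-0.05 -9.35  0.15] [ 0.1 -0.1  0. ]
```

```bash
python3 -m crank '0 0 0 0 0 0 2;0 -1 0 0 0 0 2;0 -2.5 0 0 0 0 2;0 -5 0 0 0 0 2;0 -8 0 0 0 0 2;0 -10 0 0 0 0 2;0 -10 0 0 0 0 2;0 -10 0 0 0 0 2'
python3 - <<'E'
from h import *
from plant import readout,cams
rel([510,325,110],8.2)
s=readout.get_state();W=wristify(cams.snapshot('wrist'),s)
cv2.imwrite('pics/w2.png',W['frame'][...,::-1])
E
```

```text
time: 3.2
tool_pos: [554.0, -20.3, 107.4]
tool_rot: [-1.376, -0.911, 0.907]
ft_force: [-1.0, -0.2, -4.4]
finger_gap: 34.6
t 3.2 at [554.  -20.3 107.4] yaw 66.98 f [-1.  -0.2 -4.4] gap 34.6
ROW [30.06 -0.31 17.55] [ 0.2 58.8  0.1]
```

View pics/w2.png

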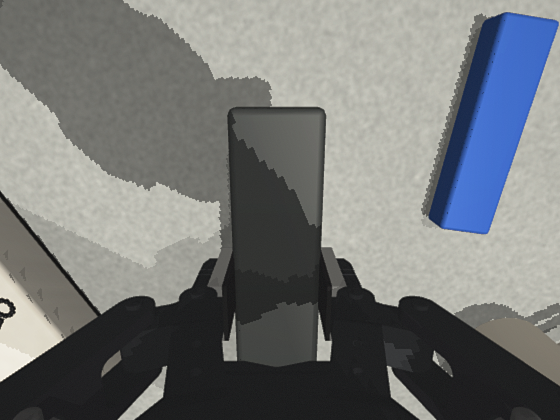

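The bar is held firmly, level and straight between the pads, with its far end at row 107 and the pads at columns 230 and 325. Now I'll carry it to the forms.

```bash
python3 -m crank '4 -1.3 2.3 0 7 0 2;8 -1.3 4.7 0 14 0 2;12 -1.3 7 0 21 0 2;15 -1.3 8.8 0 28 0 2;18.5 -1.3 10.8 0 35 0 2;22 -1.3 13 0 42 0 2;25 -1.3 15 0 49 0 2;27 -1.3 16 0 54 0 2'
python3 -c "
from h import *;rel([510,323.5,90],8.2)"
```

```text
time: 3.92
tool_pos: [507.1, 295.4, 116.6]
tool_rot: [-1.563, -0.174, 0.18]
ft_force: [-0.1, 0.7, -2.8]
finger_gap: 34.6
t 3.92 at [507.1 295.4 116.6] yaw 12.9 f [-0.1  0.7 -2.8] gap 34.6
ROW [0.92 2.65 2.67] [-0.   4.7 -0.2]
```

```bash
python3 -m crank '0.5 0 1.3 0 2.5 0 2;0.92 1 2.5 0 4.7 -0.2 2;0.92 2.65 2.67 0 4.7 -0.2 2;0.92 2.65 2.67 0 4.7 -0.2 2;0.92 2.65 2.67 0 4.7 -0.2 2'
python3 - <<'E'
from h import *
from plant import readout,cams
rel([510,323.5,20.5],8.2)
s=readout.get_state();W=wristify(cams.snapshot('wrist'),s);np.savez('w3.npz',**W)
im=W['frame'][...,::-1].copy()
a=np.radians(8.2);u=np.array([np.cos(a),np.sin(a),0]);v=np.array([-u[1],u[0],0]);c=np.array([510,325,14])
q=np.array([proj(W,c+105*i*u+74*j*v) for i,j in((1,1),(1,-1),(-1,-1),(-1,1))]);cv2.polylines(im,[q.round().astype(np.int32)],True,(0,0,255),1)
cv2.line(im,*[tuple(int(t) for t in proj(W,c+k*v)) for k in(-74,74)],(0,255,0),1)
cv2.imwrite('pics/w3.png',im)
E
```

```text
time: 4.33
tool_pos: [507.6, 321.8, 87.0]
tool_rot: [-1.571, -0.108, 0.118]
ft_force: [-0.4, -0.9, -4.0]
finger_gap: 34.8
t 4.33 at [507.6 321.8  87. ] yaw 8.26 f [-0.4 -0.9 -4. ] gap 34.8
ROW [0.31 6.65 0.15] [ 0.1  0.1 -0.4]
```

View pics/w3.png

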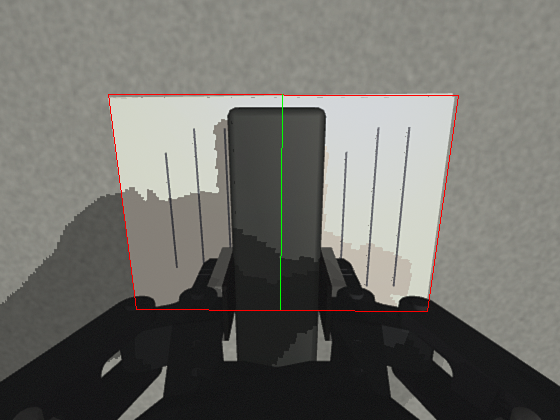

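The forms outline nearly matches the red estimate, and the bar sits slightly left of the centre line. I'll fit the paper's edges to refine this.

```bash
python3 - <<'E'
from h import *
W=load('w3');f=W['frame'].astype(int);m=(f.max(2)>175)
print(f[60,280],f[110,150],f[110,440])
# top edge: first bright row per column ; left/right edges: per row in unshaded zone
sm=cv2.blur(W['frame'],(3,3)).max(2).astype(int)
top=[plane(W,(x,60+np.argmax(np.diff(sm[60:112,x])) +.5),14) for x in list(range(125,215,3))+list(range(335,445,3))]
left=[plane(W,(90+np.argmax(np.diff(sm[y,90:150]))+.5,y),14) for y in range(105,180,3)]
right=[plane(W,(410+np.argmin(np.diff(sm[y,410:475]))+.5,y),14) for y in range(105,290,3)]
for n,p in(('top',top),('left',left),('right',right)):
    p=np.array(p)[:,:2].astype(np.float32);vx,vy,x,y=cv2.fitLine(p,cv2.DIST_HUBER,0,.01,.01).ravel()
    a=np.degrees(np.arctan2(vy,vx));nn=np.array([-vy,vx]);c=np.array([510,325]);print(n,round(float(a),2),'dist from (510,325):',(p.mean(0)-c)@nn, 'resid',np.abs((p-[x,y])@nn).max())
E
```

```text
[142 142 134] [210 214 204] [209 213 212]
top 9.1 dist from (510,325): 73.54648757838913 resid 0.54696655
left -81.53 dist from (510,325): -105.25708741764038 resid 0.3600824
right -81.41 dist from (510,325): 103.16496689002543 resid 0.5831137
```

```bash
python3 -m crank '0.15 3 0.1 0 -0.4 -0.4 2;0.15 5 0.1 0 -0.4 -0.4 2;0.15 5.9 0.1 0 -0.4 -0.4 2;0.15 6.1 0.1 0 -0.4 -0.4 2;0.15 6.1 0.1 0 -0.4 -0.4 2;0.15 6.1 0.1 0 -0.4 -0.4 2'
python3 -c "
from h import *;rel([509.2,323,20.5],8.6)"
```

```text
time: 4.88
tool_pos: [511.0, 323.4, 28.6]
tool_rot: [-1.568, -0.121, 0.114]
ft_force: [0.5, -0.5, -4.3]
finger_gap: 34.2
t 4.88 at [511.  323.4  28.6] yaw 8.57 f [ 0.5 -0.5 -4.3] gap 34.2
ROW [-0.19  0.8  -0.01] [ 0.  -0.   0.3]
```

```bash
python3 -m crank '-0.15 0.2 0 0 0 0.2 2;-0.15 0.4 0 0 0 0.2 2;-0.15 0.5 0 0 0 0.2 2;-0.15 0.5 0 0 0 0.2 2'
python3 -c "
from h import *;rel([509.2,323,20.5],8.6)"
python3 -m crank '0 0.1 0 0 0 0 2;0 0.2 0 0 0 0 2;0 0.2 0 0 0 0 2'
python3 -c "
from h import *;rel([509.2,323,20.5],8.6)"
```

```text
time: 5.22
tool_pos: [509.6, 323.2, 23.8]
tool_rot: [-1.568, -0.119, 0.116]
ft_force: [-0.3, -0.3, -4.7]
finger_gap: 34.7
t 5.22 at [509.6 323.2  23.8] yaw 8.57 f [-0.3 -0.3 -4.7] gap 34.7
ROW [-0.05  0.33 -0.01] [ 0.  -0.   0.1]
time: 5.47
tool_pos: [509.5, 323.1, 21.6]
tool_rot: [-1.568, -0.119, 0.116]
ft_force: [-0.6, 0.3, -3.7]
finger_gap: 34.7
t 5.47 at [509.5 323.1  21.6] yaw 8.57 f [-0.6  0.3 -3.7] gap 34.7
ROW [-0.03  0.11 -0.01] [ 0.  -0.   0.1]
```

```bash
python3 -m crank '0 0.1 0 0 0 0 2;0 0.1 0 0 0 0 2'
python3 -m crank '0 0.05 0 0 0 0 2;0 0.05 0 0 0 0 2'
python3 -c "
from h import *;rel([509.2,323,20.5],8.6)"
```

```text
time: 5.63
tool_pos: [509.6, 323.2, 20.6]
tool_rot: [-1.568, -0.119, 0.116]
ft_force: [0.0, -0.3, -2.9]
finger_gap: 34.6
time: 5.8
tool_pos: [509.6, 323.3, 20.6]
tool_rot: [-1.568, -0.119, 0.116]
ft_force: [-1.9, -1.8, 2.2]
finger_gap: 34.4
t 5.8 at [509.6 323.3  20.6] yaw 8.58 f [-1.9 -1.8  2.2] gap 34.4
ROW [-0.04  0.01 -0.02] [ 0.1 -0.   0.1]
```

Contact shows clearly: fz went from -4.4 to +2.2 N. I'll release, then lift.

```bash
python3 -m crank '0 0 0 0 0 0 4;0 0 0 0 0 0 5;0 0 0 0 0 0 6;0 0 0 0 0 0 7;0 0 0 0 0 0 7;0 0 0 0 0 0 7'
python3 -m crank '0 -2 0 0 0 0 7;0 -5 0 0 0 0 7;0 -9 0 0 0 0 7;0 -13 0 0 0 0 7;0 -17 0 0 0 0 7;0 -17 0 0 0 0 7'
python3 - <<'E'
from h import *
from plant import readout,cams
s=readout.get_state();W=wristify(cams.snapshot('wrist'),s);cv2.imwrite('pics/w4.png',W['frame'][...,::-1]);np.savez('w4.npz',**W)
S,D=load('scene0'),load('side0')
sp,dp=(125+272/4,200+57/4),(285+(555-400)/4,115+122/4)
print(tri(S,sp,D,dp),plane(S,sp,100),plane(D,dp,100))
rel([587,-200,190],8.2)
E
```

```text
time: 6.3
tool_pos: [509.7, 323.3, 20.6]
tool_rot: [-1.568, -0.119, 0.116]
ft_force: [0.9, 0.4, 0.5]
finger_gap: 70.2
time: 6.8
tool_pos: [513.4, 327.1, 199.6]
tool_rot: [-1.562, -0.129, 0.106]
ft_force: [1.1, 0.5, 1.6]
finger_gap: 70.1
(array([ 549.48229796, -259.58772904,  101.13810103]), np.float64(0.813794542810288)) [ 548.71253314 -259.65485496  100.        ] [ 550.1648994  -261.47073219  100.        ]
t 6.85 at [512.2 325.8 196.1] yaw 8.57 f [-0.7 -0.5  0.9] gap 69.9
ROW [ -0.45   0.44 -53.11] [-0.2  0.4  0.6]
```

View pics/w4.png

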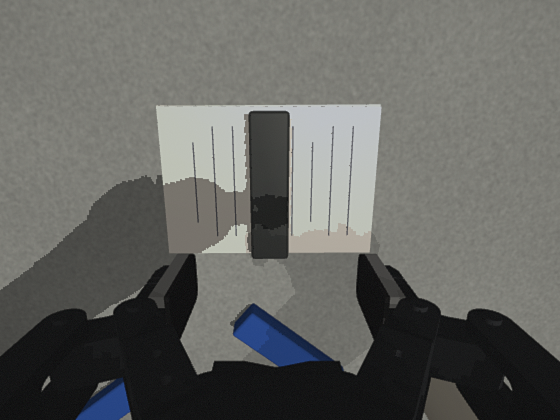

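The bar lies centred on the pile (columns 250–289, paper 157–381), parallel to the short edges. The knob is at (549.5,-260), about 13° lever angle. I'll check the bar's numbers and plan the lever.

```bash
python3 - <<'E'
from h import *
W=load('w4')
a,b=plane(W,(269,112),38),plane(W,(269,258),38);print('bar',a,b,(a+b)/2,np.linalg.norm(a-b),np.degrees(np.arctan2(*(a-b)[[1,0]])))
print('black thing',plane(load('scene0'),(193,267),0))
rel([549.5,-259.6,170],-129)
E
python3 -m crank '-5 0 -58 0 138 0 5;-5 0 -58 0 138 0 5;-5 0 -58 0 138 0 5;-5 0 -58 0 138 0 5;-5 0 -58 0 138 0 5;-5 0 -58 0 138 0 5;-5 0 -58 0 138 0 5;-5 0 -58 0 138 0 5'
python3 -c "
from h import *;rel([549.5,-259.6,170],-130)"
```

```text
bar [499.39158256 391.44693168  38.        ] [519.19356438 256.23240052  38.        ] [509.29257347 323.8396661   38.        ] 136.65682537203344 98.33166126364283
black thing [ 662.76553732 -243.13083689    0.        ]
t 6.85 at [512.2 325.8 196.1] yaw 8.57 f [-0.7 -0.5  0.9] gap 69.9
ROW [ -5.07   2.38 -58.45] [-9.000e-01  1.376e+02  1.000e-01]
time: 7.52
tool_pos: [531.3, -11.3, 191.5]
tool_rot: [-1.46, 0.668, -0.669]
ft_force: [0.8, 0.4, -0.3]
finger_gap: 50.0
t 7.52 at [531.3 -11.3 191.5] yaw -49.08 f [ 0.8  0.4 -0.3] gap 50.0
ROW [ 19.96   2.05 -14.9 ] [-0.1 80.9 -0.3]
```

```bash
python3 -m crank '20 1 -14.9 0 81 0 5;20 1 -14.9 0 81 0 5;20 1 -14.9 0 81 0 5;20 1 -14.9 0 81 0 5;20 1 -14.9 0 81 0 5;20 1 -14.9 0 81 0 5;20 1 -14.9 0 81 0 5;20 1 -14.9 0 81 0 5'
python3 -c "
from h import *;rel([549.5,-259.6,160],-130)"
```

```text
time: 8.18
tool_pos: [547.6, -264.8, 178.7]
tool_rot: [-1.055, 1.423, -1.419]
ft_force: [0.4, 1.0, -0.2]
finger_gap: 49.9
t 8.18 at [ 547.6 -264.8  178.7] yaw -106.78 f [ 0.4  1.  -0.2] gap 49.9
ROW [-0.54  1.88  0.04] [ 0.1 23.2 -0.1]
```

```bash
python3 -m crank '-0.54 1.9 0 0 23 0 5;-0.54 1.9 0 0 23 0 5;-0.54 1.9 0 0 23 0 5;-0.54 1.9 0 0 23 0 5;-0.54 1.9 0 0 23 0 5'
python3 - <<'E'
from h import *
from plant import readout,cams
rel([549.5,-259.6,70],-130)
s=readout.get_state();print(s['joint_positions'].round(2));W=wristify(cams.snapshot('wrist'),s);np.savez('w5.npz',**W);im=W['frame'][...,::-1].copy()
P=np.array([607.5,-309.,0]);h=lambda t,r,z:P+np.array([r*np.cos(np.radians(126.8+t)),r*np.sin(np.radians(126.8+t)),z])
for t in(0,40,80,120):cv2.line(im,*[tuple(int(v) for v in proj(W,h(t,r,45))) for r in(88,106)],(0,0,255),1)
for p in(P+[0,0,45],h(13,75,100),np.array([549.5,-259.6,100])):cv2.circle(im,tuple(int(v) for v in proj(W,p)),3,(0,255,0),-1)
cv2.imwrite('pics/w5.png',im)
E
```

```text
time: 8.6
tool_pos: [548.3, -259.2, 158.2]
tool_rot: [-0.797, 1.704, -1.697]
ft_force: [0.5, -0.4, -0.3]
finger_gap: 49.7
t 8.6 at [ 548.3 -259.2  158.2] yaw -129.84 f [ 0.5 -0.4 -0.3] gap 49.7
ROW [-0.04  8.82  0.16] [ 0.2  0.2 -0. ]
[ 0.27  0.47  0.17  1.74 -0.1   0.94 -1.79]
```

View pics/w5.png

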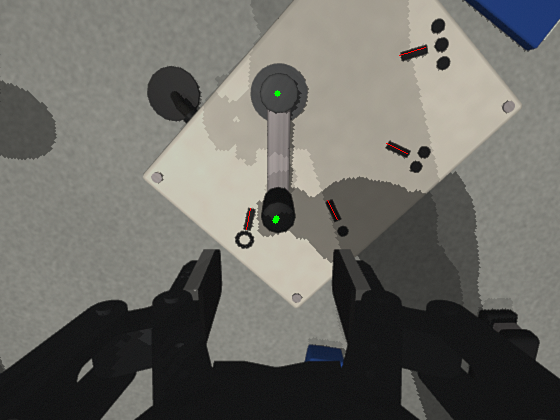

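The model marks (red) fall exactly on the printed lines, and the pivot (278,93) and knob (276,218) agree too. I'll go down and grip the knob.

```bash
python3 -m crank '0 3 0.1 0 0 0 5;0 6 0.1 0 0 0 5;0 8 0.1 0 0 0 5;0 8.8 0.1 0 0 0 5;0 8.8 0.1 0 0 0 5;0 8.8 0.1 0 0 0 5'
python3 -m crank '0 0 0 0 0 0 3.6;0 0 0 0 0 0 3;0 0 0 0 0 0 2.6;0 0 0 0 0 0 2;0 0 0 0 0 0 1.5;0 0 0 0 0 0 1.5'
cat >> h.py <<'E'
def knob(t,z):
    a=np.radians(126.8+t);return [607.5+75*np.cos(a),-309+75*np.sin(a),z],126.8+t+90
E
python3 - <<'E'
from h import *
for t in(13,20,27,34,41,48,55):rel(*knob(t,69)) if t<0 else rel(knob(t,69)[0],knob(t,0)[1])
E
```

```text
time: 9.15
tool_pos: [549.0, -259.8, 70.6]
tool_rot: [-0.799, 1.702, -1.695]
ft_force: [0.6, -1.0, 0.1]
finger_gap: 50.1
time: 9.65
tool_pos: [549.9, -260.2, 72.1]
tool_rot: [-0.798, 1.7, -1.696]
ft_force: [-2.2, 0.2, 5.7]
finger_gap: 20.2
t 9.65 at [ 549.9 -260.2   72.1] yaw -129.66 f [-2.2  0.2  5.7] gap 20.2
ROW [0.   0.31 0.05] [ 0.1  0.5 -0.1]
t 9.65 at [ 549.9 -260.2   72.1] yaw -129.66 f [-2.2  0.2  5.7] gap 20.2
ROW [0.92 0.31 0.1 ] [ 0.1 -6.5 -0.1]
t 9.65 at [ 549.9 -260.2   72.1] yaw -129.66 f [-2.2  0.2  5.7] gap 20.2
ROW [1.82 0.31 0.26] [  0.1 -13.5  -0.1]
t 9.65 at [ 549.9 -260.2   72.1] yaw -129.66 f [-2.2  0.2  5.7] gap 20.2
ROW [2.7  0.31 0.52] [  0.1 -20.5  -0.1]
t 9.65 at [ 549.9 -260.2   72.1] yaw -129.66 f [-2.2  0.2  5.7] gap 20.2
ROW [3.53 0.31 0.9 ] [  0.1 -27.5  -0.1]
t 9.65 at [ 549.9 -260.2   72.1] yaw -129.66 f [-2.2  0.2  5.7] gap 20.2
ROW [4.32 0.31 1.37] [  0.1 -34.5  -0.1]
t 9.65 at [ 549.9 -260.2   72.1] yaw -129.66 f [-2.2  0.2  5.7] gap 20.2
ROW [5.04 0.3  1.93] [  0.1 -41.5  -0.1]
```

```bash
python3 -m crank '0.47 0 0.07 0 -3 0 1.5;0.92 0 0.1 0 -6.5 0 1.5;1.37 0 0.18 0 -10 0 1.5;1.82 0 0.26 0 -13.5 0 1.5;2.26 0 0.39 0 -17 0 1.5;2.7 0 0.52 0 -20.5 0 1.5;3.12 0 0.71 0 -24 0 1.5;3.53 0 0.9 0 -27.5 0 1.5'
python3 - <<'E'
from h import *
for t in(48,55,62,69,76):rel(knob(t,72)[0],knob(t,0)[1])
E
```

```text
time: 10.32
tool_pos: [533.3, -292.6, 72.2]
tool_rot: [-1.103, 1.365, -1.358]
ft_force: [-1.8, 1.8, 2.4]
finger_gap: 20.2
t 10.32 at [ 533.3 -292.6   72.2] yaw -101.97 f [-1.8  1.8  2.4] gap 20.2
ROW [0.95 0.02 0.15] [ 0.1 -6.8 -0.2]
t 10.32 at [ 533.3 -292.6   72.2] yaw -101.97 f [-1.8  1.8  2.4] gap 20.2
ROW [1.85 0.02 0.31] [  0.1 -13.8  -0.2]
t 10.32 at [ 533.3 -292.6   72.2] yaw -101.97 f [-1.8  1.8  2.4] gap 20.2
ROW [2.72 0.02 0.59] [  0.1 -20.8  -0.2]
t 10.32 at [ 533.3 -292.6   72.2] yaw -101.97 f [-1.8  1.8  2.4] gap 20.2
ROW [3.56 0.01 0.96] [  0.1 -27.8  -0.2]
t 10.32 at [ 533.3 -292.6   72.2] yaw -101.97 f [-1.8  1.8  2.4] gap 20.2
ROW [4.34 0.01 1.44] [  0.1 -34.8  -0.2]
```

Tracking well. I'll continue to about 74°, then check before the last bit.

```bash
python3 -m crank '0.5 0 0.07 0 -3.5 0 1.5;0.95 0 0.15 0 -7 0 1.5;1.4 0 0.22 0 -10.5 0 1.5;1.85 0 0.31 0 -14 0 1.5;2.29 0 0.44 0 -17.5 0 1.5;2.72 0 0.59 0 -21 0 1.5;3.14 0 0.77 0 -24.5 0 1.5;3.56 0 0.96 0 -28 0 1.5'
python3 -m crank '0.2 0 0.07 0 -2 0 1.5;0.4 0 0.14 0 -4 0 1.5;0.4 0 0.14 0 -4 0 1.5'
python3 - <<'E'
from h import *
for t in(76,80):rel(knob(t,72)[0],knob(t,0)[1])
from plant import readout
s=readout.get_state();d=s['tool_pos'][:2]-[607.5,-309];print('angle',np.degrees(np.arctan2(d[1],d[0]))%360-126.8,np.hypot(*d))
E
```

```text
time: 10.98
tool_pos: [533.8, -329.7, 72.3]
tool_rot: [-1.33, 1.003, -0.994]
ft_force: [-2.8, 1.0, 1.3]
finger_gap: 20.7
time: 11.23
tool_pos: [535.3, -334.6, 72.3]
tool_rot: [-1.357, 0.951, -0.941]
ft_force: [-2.2, -2.0, -0.4]
finger_gap: 20.3
t 11.23 at [ 535.3 -334.6   72.3] yaw -69.83 f [-2.2 -2.  -0.4] gap 20.3
ROW [0.43 0.02 0.17] [ 0.2 -2.6 -0.2]
t 11.23 at [ 535.3 -334.6   72.3] yaw -69.83 f [-2.2 -2.  -0.4] gap 20.3
ROW [0.95 0.02 0.21] [ 0.2 -6.6 -0.2]
angle 72.7371715680474 76.63873298841094
```

```bash
python3 -m crank '0.3 0 0.1 0 -2 0 1.5;0.55 0 0.17 0 -4 0 1.5;0.8 0 0.2 0 -5.5 0 1.5;0.8 0 0.2 0 -5.5 0 1.5;0.8 0 0.2 0 -5.5 0 1.5'
python3 - <<'E'
from h import *
from plant import readout,cams
s=readout.get_state();d=s['tool_pos'][:2]-[607.5,-309];print('angle',np.degrees(np.arctan2(d[1],d[0]))%360-126.8,np.hypot(*d))
rel(knob(80,72)[0],knob(80,0)[1])
W=wristify(cams.snapshot('wrist'),s);np.savez('w6.npz',**W);im=W['frame'][...,::-1].copy()
c=proj(W,np.array([*knob(80,60)[0]])).round().astype(int);x0=max(0,min(360,c[0]-100));y0=max(0,min(270,c[1]-75))
cv2.imwrite('pics/w6.png',cv2.resize(im[y0:y0+150,x0:x0+200],None,fx=4,fy=4,interpolation=cv2.INTER_CUBIC))
E
```

```text
time: 11.65
tool_pos: [538.2, -342.0, 72.3]
tool_rot: [-1.391, 0.881, -0.868]
ft_force: [-5.3, 0.1, 2.3]
finger_gap: 20.2
angle 78.67601281992494 76.71731577271366
t 11.65 at [ 538.2 -342.    72.3] yaw -64.39 f [-5.3  0.1  2.3] gap 20.2
ROW [0.17 0.03 0.17] [ 0.4 -1.2 -0.3]
```

View pics/w6.png

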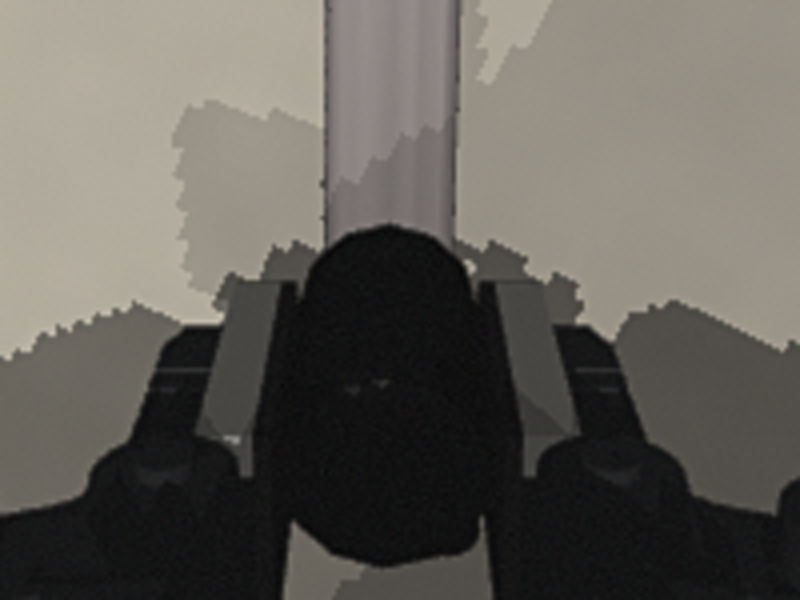

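The lever arm, gripped between the pads, runs straight up the picture at about 78.7°. I'll let go, rise and check it against the mark.

```bash
python3 -m crank '0 0 0 0 0 0 3;0 0 0 0 0 0 4;0 0 0 0 0 0 5;0 0 0 0 0 0 5;0 0 0 0 0 0 5'
python3 -m crank '0 -2 0 0 0 0 5;0 -5 0 0 0 0 5;0 -8.8 0 0 0 0 5;0 -8.8 0 0 0 0 5;0 -8.8 0 0 0 0 5'
python3 - <<'E'
from h import *
from plant import readout,cams
rel(knob(80,72)[0],knob(80,0)[1])
s=readout.get_state();W=wristify(cams.snapshot('wrist'),s);np.savez('w7.npz',**W);im=W['frame'][...,::-1].copy()
cv2.imwrite('pics/w7.png',cv2.resize(im[30:300,140:420],None,fx=2.2,fy=2.2,interpolation=cv2.INTER_CUBIC))
print([proj(W,np.array([607.5,-309,59.])),proj(W,np.array(knob(80,100)[0])),proj(W,np.array([607.5,-309,45])+97*np.array([np.cos(np.radians(206.8)),np.sin(np.radians(206.8)),0]))])
E
```

```text
time: 12.12
tool_pos: [538.8, -341.7, 72.4]
tool_rot: [-1.391, 0.88, -0.868]
ft_force: [-0.8, -0.2, 0.1]
finger_gap: 49.9
time: 12.53
tool_pos: [541.8, -343.0, 163.8]
tool_rot: [-1.39, 0.874, -0.873]
ft_force: [0.5, 0.1, 0.7]
finger_gap: 50.3
t 12.53 at [ 541.8 -343.   163.8] yaw -64.37 f [0.5 0.1 0.7] gap 50.3
ROW [-0.07  9.18 -0.08] [ 0.1 -1.2  0. ]
[array([273.71225464,  99.21176833]), array([275.69886162, 221.4118675 ]), array([276.37406272, 224.65999587])]
```

View pics/w7.png

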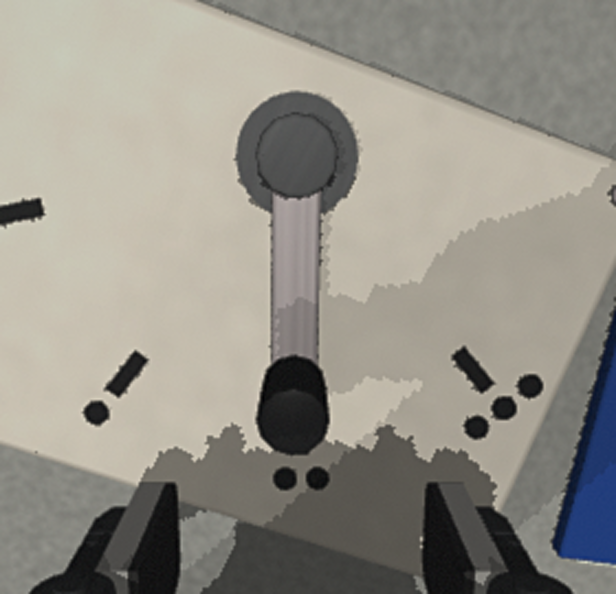

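The lever points just left (one-dot side) of the two dots, whose middle is at crop (301,478) while the arm axis is at column 295.5. I'll measure the remaining angle precisely.

```bash
python3 - <<'E'
from h import *
W=load('w7');g=cv2.blur(W['frame'],(3,3)).astype(int)
# arm: steel, purplish (b close to r) ; edges by R-B colour difference vs cream box
f=W['frame'].astype(float);pts=[]
for y in range(122,190,3):
    d=f[y-1:y+2,250:300].mean(0);k=d[:,1]-(d[:,0]+d[:,2])/2
    i=np.where(k<-1.5)[0]
    if len(i)>8:pts.append((y,250+i.min(),250+i.max(),plane(W,(250+(i.min()+i.max())/2,y),59)))
w=[p[2]-p[1] for p in pts];print(w)
p=np.array([q[3][:2] for q in pts],np.float32);vx,vy,x,y=cv2.fitLine(p,cv2.DIST_HUBER,0,.01,.01).ravel()
print('lever heading',np.degrees(np.arctan2(vy,vx))%180+180,'theta',np.degrees(np.arctan2(vy,vx))%180+180-126.8,'perp miss of pivot',(607.5-x)*vy-(-309-y)*vx)
m=((f.max(2)<45)*255).astype(np.uint8)
n,l,st,ce=cv2.connectedComponentsWithStats(m)
for i in range(1,n):
    a=st[i,4]
    if 60<a<600:
        X=plane(W,ce[i],45);d=X[:2]-[607.5,-309];print(a,ce[i].round(1),X.round(1),'th',(np.degrees(np.arctan2(d[1],d[0]))%360-126.8).round(2),np.hypot(*d).round(1))
E
```

```text
[np.int64(20), np.int64(21), np.int64(20), np.int64(20), np.int64(20), np.int64(20), np.int64(20), np.int64(20), np.int64(20), np.int64(20), np.int64(20), np.int64(20), np.int64(20), np.int64(19), np.int64(20), np.int64(19), np.int64(19), np.int64(19), np.int64(19), np.int64(19), np.int64(19), np.int64(19), np.int64(19)]
lever heading 204.96416 theta 78.164154 perp miss of pivot -0.49202824
477 [224.3  13.4] [ 643.6 -254.1   45. ] th -70.11 65.7
157 [123.9 130.4] [ 538.8 -217.4   45. ] th 0.07 114.5
157 [146.8 126.1] [ 549.3 -231.8   45. ] th 0.23 96.7
136 [354.5 197.9] [ 568.  -398.7   45. ] th 119.45 98.0
133 [197.2 199.6] [ 512.7 -287.1   45. ] th 40.18 97.4
78 [380.6 205. ] [ 571.9 -420.3   45. ] th 125.44 116.9
76 [368.6 215. ] [ 560.5 -415.9   45. ] th 119.46 116.8
76 [183.5 217.3] [ 494.1 -282.7   45. ] th 40.11 116.4
74 [356.1 223.8] [ 549.6 -410.6   45. ] th 113.52 116.9
76 [269.3 247.2] [ 500.6 -356.    45. ] th 76.94 116.8
79 [283.8 247.2] [ 505.8 -366.8   45. ] th 82.82 117.0
```

Angle measured at 78.2–78.7° against 80°. I'll regrip and nudge it about 1.5°.

```bash
python3 -m crank '-0.1 3 -0.1 0 0 0 5;-0.15 6 -0.15 0 0 0 5;-0.2 8 -0.2 0 0 0 5;-0.2 9 -0.2 0 0 0 5;-0.2 9.1 -0.2 0 0 0 5;-0.2 9.1 -0.2 0 0 0 5'
python3 -c "
from h import *;rel([538.5,-341.8,72.3],-64.4)"
```

```text
time: 13.08
tool_pos: [536.5, -340.7, 69.6]
tool_rot: [-1.39, 0.88, -0.868]
ft_force: [0.1, -1.2, 0.0]
finger_gap: 49.6
t 13.08 at [ 536.5 -340.7   69.6] yaw -64.37 f [ 0.1 -1.2  0. ] gap 49.6
ROW [ 0.18 -0.27  0.13] [ 0.3  0.  -0.3]
```

```bash
python3 -m crank '0.18 -0.2 0.13 0 0 0 4;0.18 -0.2 0.13 0 0 0 3;0.18 -0.2 0.13 0 0 0 2;0.18 -0.2 0.13 0 0 0 1.5;0.18 -0.2 0.13 0 0 0 1.5;0.18 -0.2 0.13 0 0 0 1.5;0.18 -0.2 0.13 0 0 0 1.5'
python3 -c "
from h import *;rel([539.3,-343.5,72.3],-63)"
```

```text
time: 13.67
tool_pos: [539.8, -342.5, 73.5]
tool_rot: [-1.39, 0.877, -0.871]
ft_force: [0.4, 0.3, 5.9]
finger_gap: 20.3
t 13.67 at [ 539.8 -342.5   73.5] yaw -64.37 f [0.4 0.3 5.9] gap 20.3
ROW [ 0.07  0.12 -0.09] [ 0.2 -1.4 -0.1]
```

```bash
python3 -m crank '0.04 0 0 0 -0.7 0 1.5;0.08 0 0 0 -1.4 0 1.5;0.08 0 0 0 -1.4 0 1.5;0.08 0 0 0 -1.4 0 1.5'
python3 -m crank '0 0 0 0 0 0 3;0 0 0 0 0 0 4;0 0 0 0 0 0 5;0 0 0 0 0 0 5;0 0 0 0 0 0 5'
python3 -m crank '0 -2 0 0 0 0 5;0 -5 0 0 0 0 5;0 -8.8 0 0 0 0 5;0 -8.8 0 0 0 0 5;0 -8.8 0 0 0 0 5'
cat > lv.py <<'E'
from h import *
from plant import readout,cams
s=readout.get_state();W=wristify(cams.snapshot('wrist'),s)
f=W['frame'].astype(float);pts=[]
cv2.imwrite('pics/w8.png',cv2.resize(W['frame'][30:300,140:420,::-1],None,fx=2.2,fy=2.2,interpolation=cv2.INTER_CUBIC))
for y in range(122,190,3):
    d=f[y-1:y+2,250:300].mean(0);k=d[:,1]-(d[:,0]+d[:,2])/2;i=np.where(k<-1.5)[0]
    if len(i)>8:pts.append(plane(W,(250+(i.min()+i.max())/2,y),59)[:2])
p=np.array(pts,np.float32);vx,vy,x,y=cv2.fitLine(p,cv2.DIST_HUBER,0,.01,.01).ravel();print('lever',np.degrees(np.arctan2(vy,vx))%180+180-126.8)
n,l,st,ce=cv2.connectedComponentsWithStats(((f.max(2)<45)*255).astype(np.uint8))
for i in range(1,n):
    X=plane(W,ce[i],45);d=X[:2]-[607.5,-309]
    if 60<st[i,4]<200 and 90<np.hypot(*d)<120:print('mark/dot',(np.degrees(np.arctan2(d[1],d[0]))%360-126.8).round(2),np.hypot(*d).round(1))
E
python3 lv.py
```

```text
time: 14.0
tool_pos: [540.4, -343.6, 73.6]
tool_rot: [-1.398, 0.858, -0.853]
ft_force: [1.7, -1.8, -1.6]
finger_gap: 20.2
time: 14.42
tool_pos: [540.3, -343.5, 73.6]
tool_rot: [-1.398, 0.858, -0.853]
ft_force: [0.6, -0.1, -0.0]
finger_gap: 50.2
time: 14.83
tool_pos: [542.7, -344.6, 164.9]
tool_rot: [-1.398, 0.853, -0.858]
ft_force: [-0.5, -0.2, -1.2]
finger_gap: 50.4
lever 79.57492
mark/dot 0.11 114.3
mark/dot 0.24 96.6
mark/dot 40.2 97.4
mark/dot 119.42 97.8
mark/dot 125.42 116.9
mark/dot 40.07 116.4
mark/dot 119.42 116.8
mark/dot 113.46 116.8
mark/dot 76.94 116.8
mark/dot 82.81 117.0
```

View pics/w8.png

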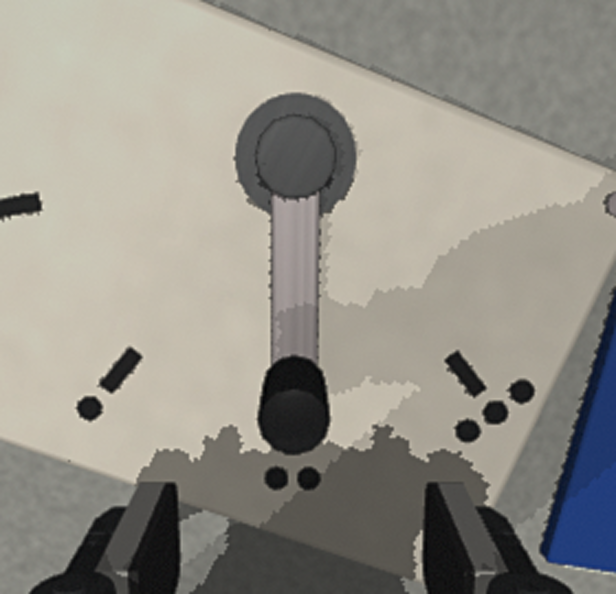

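The lever arm (column 295.5) now points between the two dots (middle at 293), at 79.6° against 79.9°. I'll compare the scene with the first picture, then hand in.

```bash
python3 - <<'E'
from h import *
from plant import cams,env,readout
a=load('scene0')['frame'];b=cams.snapshot('scene')['frame']
d=np.abs(cv2.blur(a,(3,3)).astype(int)-cv2.blur(b,(3,3))).max(2)
for n,(x,y,w,h) in dict(flask=(218,245,30,70),mug=(296,275,46,45),stapler=(185,158,40,30),blue1=(305,230,40,38),blue2=(283,190,38,30)).items():print(n,(d[y:y+h,x:x+w]>40).mean().round(3))
print(readout.get_state()['ft_force'].round(1));print(env.finish_job())
E
```

```text
flask 0.006
mug 0.0
stapler 0.227
blue1 0.0
blue2 0.01
[ 0.7 -0.1  0.1]
the job is handed in; nothing more can be done
None
```

I laid the stone bar across the forms first, then turned the lever to the two-dot mark, let go, and handed the job in. It took about 15 s of robot time.

- **Bar:** It was set down under force control, with fz going from -4.4 N to about +2 N before release. The last measurement put its centre at (509.3, 323.8), against the pile's middle at about (509, 324.6). It lies at 98.3°, against 98.5–98.7° for the short edges.
- **Lever:** I stopped first at about 78.2–78.7°, then regripped and nudged it. It now reads 79.6°, and the middle of the two dots measures 79.9°. It was never seen past the mark.
- **Robot at hand-in:** The gripper was open and clear above the knob, with the wrist force near zero.
- **Bystanders:** In the before-and-after scene pictures, the flask, the mug and the two blue look-alikes I compared are practically unchanged.
- **One check disagreed:** 23% of the pixels in the stapler's area changed. I think this is the arm or its shadow, because the tool tip stayed at 69 mm or higher near the 46 mm high stapler and no contact force showed. I did not look at that area again before handing in, so this is not confirmed.

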